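Press a leg insert home with the trigger clamp

TASK

The plastic insert in the end of the square-tube leg lying in the clamp jig is only started: squeeze the clamp's sprung trigger, stroke after stroke, to walk the jaw onto the insert and press it fully home, finishing with a snug squeeze of at least 15 N on the insert but never more than 45 N, which would crack it. Then press the clamp's release tab and draw the jaw back at least 40 mm clear of the insert, leaving the leg in the jig against its stop. Let the clamp do the pushing (do not push the leg or the insert with the gripper) and leave the other things on the bench alone.

Things in the scene. Friction and masses are not known exactly. Their poses are not given: they have to be found in the camera images.
- jig: Clamp jig bolted to the bench: steel base plate 390 x 150 x 10 mm carrying a ratchet bar clamp. Origin on the bench under the bar, z up, x along the bar in the closing direction. In this frame: fixed jaw block x 132-162 mm, 106 mm high, its face (the leg's stop) at x 128; toothed bar y 0, z 77-97 mm, x -195 to 155; tail post x -201 to -181, 106 mm high; two rails 43 mm apart guide the leg.
- slider (a joint): Travel of the moving jaw along the bar, m: 0 open, 0.085 most closed; pad face at jig x = slider - 0.050, so it meets a home insert at 0.073. One unit: jaw leg with pad, black casing (116 x 32 mm, top 104 mm up) and on it, front to back, trigger, handle, release tab. Ratchet teeth 5 mm apart let it slide forward (6-8 N, adds to the jaw's push) but not back, unless the tab is pressed.
- handle_back (a point): Middle of the back face (away from the fixed jaw) of the clamp's black upright handle, 134 mm above the bench; axes as the jig's. Handle 24 mm thick along the bar, 26 mm wide, from the casing to 154 mm above the bench. Behind it, 37 mm further along jig -x, stands the release tab.
- trigger_front (a point): Point on the front face (towards the fixed jaw) of the trigger, on its centre line, 132 mm above the bench at rest: a bare steel blade 10 mm thick, 22 mm wide, standing before the handle up to 155 mm above the bench, leaning 0.2 rad forward at rest. From here to the handle's back: about 67 mm at rest, 38 mm fully squeezed. Squeeze it by pinching trigger and handle together.
- trigger (a joint): Trigger angle, rad: 0 let go (sprung), 0.40 fully squeezed. First 0.1-0.2 rad is lost motion; a full squeeze walks the jaw 7 to 13 mm, then let it spring fully back and squeeze again. Pinch: spring 3-6 N, walking 9-12 N, sliding the insert in about 15 N; with insert home the jaw stalls and presses about 1.5 x (pinch - 8) N: 18 N at 20, 24 at 24, 33 at 30. On release it may back off a tooth.
- tab_front (a point): Point on the front face (towards the handle) of the release tab, on its centre line, 133 mm above the bench: a bare steel blade 6 mm thick, 24 mm wide, from the casing to 150 mm above the bench. Press it backwards (jig -x) with closed fingertips put down in the 37 mm gap between handle and tab; the same push, kept up, then draws the whole jaw back.
- tab (a joint): Release tab angle, rad: near 0 at rest (sprung); rides up to 0.12 over the teeth as the jaw moves forward; pressed past about 0.13 the ratchet is free; 0.24 is fully back (10 mm at its point). Pressing takes 1 to 3 N, drawing the jaw back with it 5 to 8 N.
- pad: The moving jaw's rubber pad, 34 x 34 x 8 mm, sprung (about 25 N per mm). Origin at the centre of its face, 30 mm above the bench; x in the closing direction.
- leg: Short bare-steel square-tube leg, 40 x 40 mm, 2 mm wall, 100 mm long, lying loose on the jig plate between the rails. Origin at the centre of its underside, x along the tube towards the fixed jaw. It may start up to 8 mm short of the stop and is pushed there by the jaw; against the stop its origin is at jig x 78 mm.
- insert: Black plastic insert in the leg's open end facing the moving jaw: a 40 x 40 x 5 mm flange with a brass nut, on a ribbed 22 mm body. Origin at the centre of the flange's inner side, x into the tube; the pad meets the outer face at x -5 mm. In the leg's frame its origin is at x -50 mm, z 20 mm when fully home, up to 12 mm further out at the start. About 8 N slides it in.
- spare_insert: A loose spare insert standing on the jig plate beside the rails, 40 x 40 x 27 mm. Leave alone. Origin at the centre of its underside.
- spare_leg: A longer loose square tube, 40 x 40 x 160 mm, on the bench. Leave alone. Origin at the centre of its underside.
- chip_hammer: A chipping hammer with a black grip, 260 mm long, on the bench. Leave alone. Origin on the underside of its handle.
- try_square: A steel try square, 160 x 110 mm, lying on the bench. Leave alone. Origin at the underside of its stock.
- spray_can: A grey spray can, 64 mm across and 190 mm high, on the bench. Leave alone. Origin at the centre of its underside.
- wire_brush: A wire brush on the bench. Leave alone. Origin on its underside.
- weld_magnet: A magnetic welding square, 85 x 85 x 20 mm, on the bench. Leave alone. Origin at the centre of its underside.
Not all that is in view belongs to the job. What is shaped like the leg but orange is not meant.

How it is judged:
On the way, in this order (a step that is already met when the one before it is completed fails the run):
1. the insert is fully home in the leg, pressed snugly (15 N or more) by the jaw with the trigger squeezed (x of insert in the frame of leg above -0.0512 m and x of leg in the frame of jig above 0.0755 m and contact force between pad and insert above 15 N and value of joint trigger above 0.05 rad), for 0.2 s.
2. the trigger is let go and the release tab is pressed back (value of joint tab above 0.14 rad and value of joint trigger below 0.05 rad), for 0.2 s.
At the end, for the whole second after the job is handed in: The insert is fully home in the leg (within 1.5 mm), the leg lies flat in the jig within 3.5 mm of its stop, the jaw's pad stands at least 40 mm clear of the insert's flange, trigger and tab are let go, and all is at rest (x of insert in the frame of leg above -0.0515 m and x of leg in the frame of jig above 0.0745 m and angle between leg's own z axis and vertical below 0.05 rad and x of pad in the frame of insert below -0.045 m and value of joint trigger below 0.05 rad and value of joint tab below 0.13 rad and linear speed of each of leg, pad below 0.01 m/s); the robot touches nothing.
It fails at once if the jaw presses the insert with more than 45 N (it cracks) (contact force between pad and insert above 45 N).
It fails at once if the leg or its insert is pushed with the gripper or arm (contact force between any of the fingers, the arm and leg above 2 N).
It fails at once if another thing on the bench is disturbed (distance of any of spare_insert, spare_leg, chip_hammer, try_square, spray_can, wire_brush, weld_magnet from where it was at the start of the episode above 0.03 m).
It also fails if it takes over 64 s, if anything falls off the work surface, if the arm or the gripper's body presses on something with over 40 N, if the wrist force passes 120 N, or if a joint passes its speed limit or range.

ROBOT

A 7-joint arm with a two-finger parallel gripper is mounted at the origin on the work surface. World frame = base frame: x ahead of the robot, y to its left, z up, the work surface at z = 0. Lengths are in m, angles in rad, forces in N, time in s.
With the tool pointing down it reaches from about 0.425 to 0.875 m from the base axis. Payload 4.7 kg.
Tool frame: the origin (TCP) lies on the mounting face of the last link; the fingertips stand 182 mm ahead of it and the grasp point (between the pads) lies 164 mm ahead of it; x points along the fingers, y is the direction in which the jaws open and shut, and the axes are right-handed (so a half turn about x gives the same grasp; the last joint's range is limited). The gripper opens to 87 mm and grips with 3 to 60 N. Pads are 19 mm wide; open, the fingers measure 117 mm over their backs; the gripper's body (75 mm by 190 mm) begins 51 mm behind the grasp point.
Start: joints at [-1.209, 0.321, -0.07, 1.45, 0.023, 1.371, -0.057], TCP at [0.222, 0.611, 0.405] pointing down, gripper open.
Joint ranges: [-2.86, 2.86], [-0.3, 2.09], [-1.38, 1.24], [0.06, 2.45], [-1.56, 4.7], [0.09, 2.05], [-2.69, 2.69]. Speed limits (rad/s): [2.57, 2.57, 3.14, 3.14, 3.14, 3.14, 3.14].

INTERFACE

Orientations are given as a rotation vector (axis times angle).
In Python, from bench import monitor, get_image, ctrl gives the robot as it stands.
- The arm moves only by the shell command python3 -m creep 'ROWS' [FORCE]. ROWS is JSON, a list of rows, each a list of 7 numbers: the shift along the tool's x, y, z in mm, then the turn, a rotation vector about the tool's x, y, z in rad, then the finger opening in mm, from 0 to 87. A call has 1 to 5 rows; each row shifts and turns the commanded pose from where the row before left it, along the tool's axes as they then stand; what a row does not reach is not made up. A row lasts 1/10 s, in which the tool goes at most 50 mm and 8.59 degrees, less where a joint would pass 70% of its speed; a pose out of reach is approached as far as the arm can. A call is refused whole if a number of a shift passes 50 or a number of a turn 0.15, either way. A call with a gripper value outside its range is refused whole. The fingers move at their own pace and stop on an object; FORCE is the grip in N (left out, the last holds). Time passes only in rows, so rows that do not move let the fingers close. It gives the time, the measured TCP pose, the force and the opening at its end, in the units of the state.
- monitor.get_state(): the state, without advancing time (a new reading comes with each control period).
- get_image(name): name is "scene" or "top" or "wrist"; returns a dict with "img" (480x640x3 uint8, red, green, blue), "mtx" (3x3 intrinsics, pixels), "view" (4x4, takes a point from world to camera coordinates). Camera axes: x right, y up, looking along -z (the intrinsics and any distortion apply to the point x, -y, -z); pixel columns grow to the right and rows downward; lengths in m; the calibration is good to about 2 mm. A picture is of the moment at which its call begins. There is no depth.
- ctrl.close_job(): hands the job in, once; it reports no verdict.
The state is a dict: "time": time; "joint_positions": joint angles; "qd": joint speeds; "joint_torque": joint torques, N m; "position": TCP position; "tool_rot": TCP orientation; "ft_force": force on the tool from outside, world axes, zero at the start; "torque": the same for the moment, N m; "grip_width": opening from 0.0 (shut) to 1.0 (fully open).
Only numpy, scipy, OpenCV 4.12 (cv2) and the standard library are available. Lean on these libraries where they do the work, as an engineer would, in place of code of your own. Each camera call takes 0.05 s, during which the arm holds its last target.

## Working session

There is one attempt and no reset: what is moved stays moved. The work goes in short steps, Python scripts to look and compute and a shell command to move; the robot and the scene stay as the last step left them, time stands still between calls to the robot, and variables do not carry over. Pictures are saved under pics/ and viewed, and the job is handed in when it is done.

```bash
ls; mkdir -p pics
python3 - <<'E'
from bench import monitor,get_image
import cv2,numpy as np,pickle
s=monitor.get_state()
for k,v in s.items(): print(k,np.round(v,3))
for n in ["scene","top","wrist"]:
    d=get_image(n); cv2.imwrite(f"pics/{n}0.png",d["img"][:,:,::-1]); pickle.dump(d,open(f"{n}0.pkl","wb"))
    print(n,d["mtx"].round(1).tolist(),np.round(d["view"],3).tolist(),d.keys())
E
```

```text
pics
time 0.0
joint_positions [-1.209  0.322 -0.07   1.452  0.023  1.371 -0.057]
qd [ 0.    -0.002  0.001  0.001  0.002 -0.002 -0.001]
joint_torque [ 0.0000e+00 -4.9128e+01 -4.0400e-01 -3.1252e+01 -6.4000e-02  4.4000e-02
  0.0000e+00]
position [0.221 0.611 0.404]
tool_rot [ 0.271  1.554 -0.274]
ft_force [-0.087 -0.102  0.863]
torque [ 0.012 -0.034 -0.026]
grip_width 0.996
scene [[516.6, 0.0, 313.7], [0.0, 516.6, 241.3], [0.0, 0.0, 1.0]] [[-0.894, 0.449, 0.007, 0.481], [-0.271, -0.551, 0.789, 0.06], [0.358, 0.704, 0.614, -1.395], [0.0, 0.0, 0.0, 1.0]] dict_keys(['img', 'mtx', 'view'])
top [[534.2, 0.0, 316.3], [0.0, 534.2, 240.1], [0.0, 0.0, 1.0]] [[-0.0, -1.0, 0.014, -0.013], [0.981, 0.002, 0.193, -0.523], [-0.193, 0.013, 0.981, -1.252], [0.0, 0.0, 0.0, 1.0]] dict_keys(['img', 'mtx', 'view'])
wrist [[384.5, 0.0, 321.0], [0.0, 384.5, 234.8], [0.0, 0.0, 1.0]] [[0.342, 0.94, -0.003, -0.648], [-0.899, 0.327, -0.293, 0.036], [-0.274, 0.103, 0.956, -0.393], [0.0, 0.0, 0.0, 1.0]] dict_keys(['img', 'mtx', 'view'])
```

View pics/scene0.png

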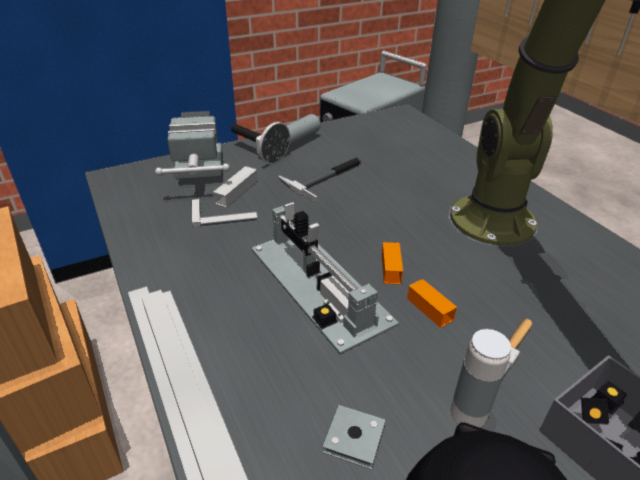

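View pics/top0.png

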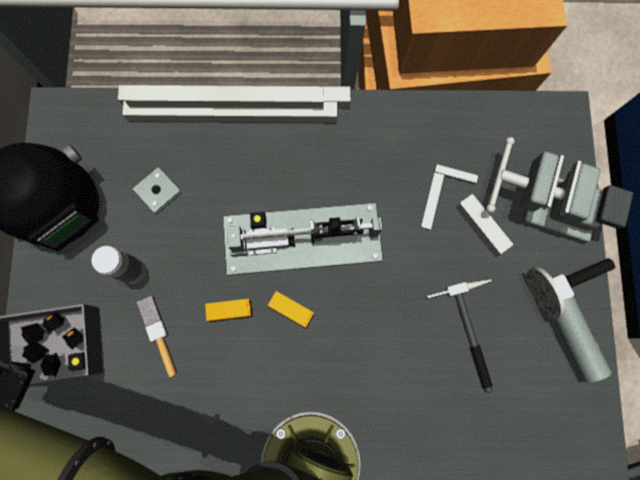

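View pics/wrist0.png

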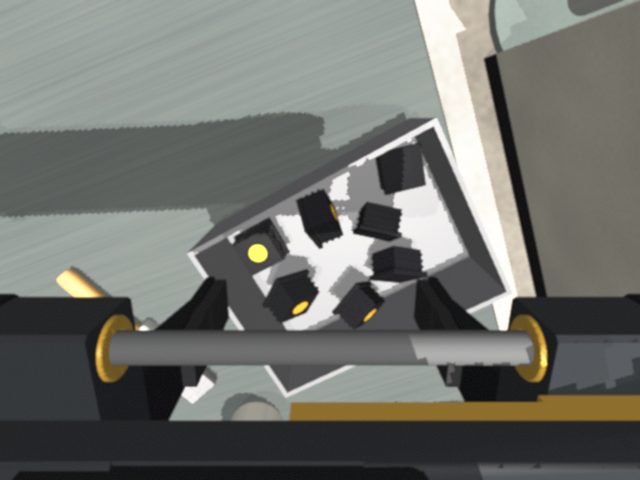

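The scene and top views show the jig in the centre (top pixels 223-382, 203-273), with the fixed jaw at the left end (world +y). Its black casing is at about (340,228). Next I'll enlarge it.

```bash
cat > h.py <<'E'
import numpy as np,cv2,pickle
from scipy.spatial.transform import Rotation as R
def ray(d,uv):
    V=np.array(d["view"]);K=np.array(d["mtx"])
    p=np.linalg.inv(K)@np.array([uv[0],uv[1],1.]); c=np.array([p[0],-p[1],-p[2]])
    o=-V[:3,:3].T@V[:3,3]; return o,V[:3,:3].T@c
def plane(d,uv,z):
    o,r=ray(d,uv); return o+r*(z-o[2])/r[2]
def proj(d,P):
    V=np.array(d["view"]);K=np.array(d["mtx"]); c=V[:3,:3]@np.array(P)+V[:3,3]
    q=K@np.array([c[0],-c[1],-c[2]]); return q[:2]/q[2]
def crop(d,x0,y0,x1,y1,f,name):
    im=d["img"][y0:y1,x0:x1,::-1]; cv2.imwrite("pics/"+name,cv2.resize(im,None,fx=f,fy=f,interpolation=cv2.INTER_CUBIC))
def load(n): return pickle.load(open(n+".pkl","rb"))
def snap(n,tag):
    from bench import get_image
    d=get_image(n); pickle.dump(d,open(n+tag+".pkl","wb")); return d
E
python3 - <<'E'
from h import *
crop(load("top0"),215,190,395,285,4.4,"topc.png"); crop(load("scene0"),240,190,410,360,3.5,"scenec.png")
E
```

```text
(no output)
```

View pics/topc.png

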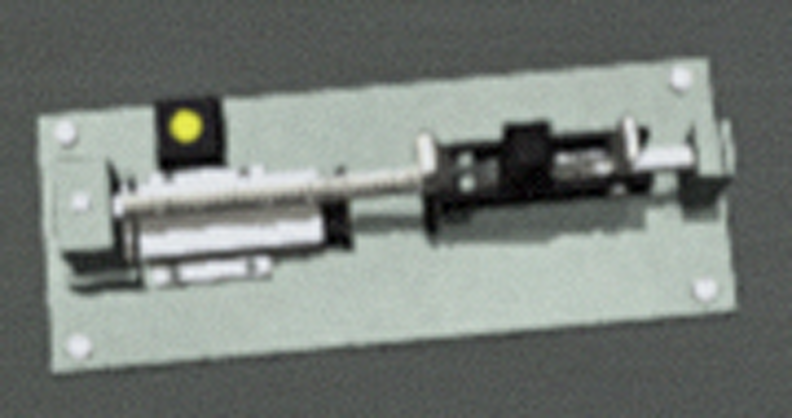

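View pics/scenec.png

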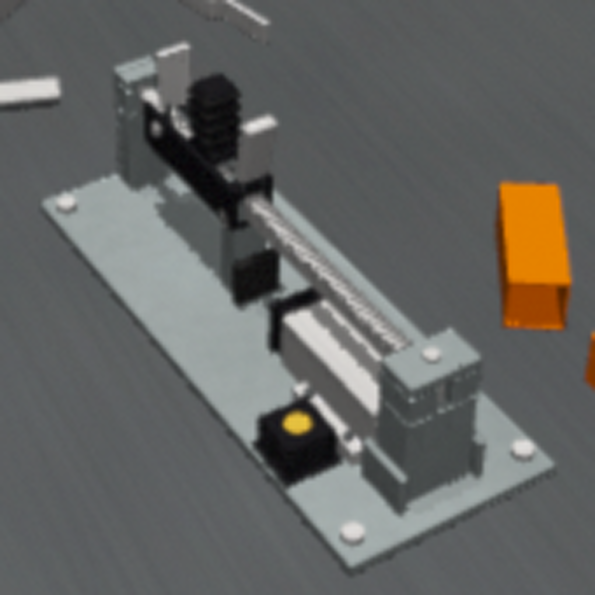

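In the enlarged crop, the bare-steel leg in the rails is at topc (230,220) and its black flange at (338,222). The orange tubes and the spare leg at top pixel (487,222) aren't it. Trigger is at topc (427,155), handle (527,150), tab (630,140). Next I'll fit the jig frame from the plate corners and blade tops.

Run:
```python
from h import *
d=load("top0"); s=load("scene0")
f=lambda x,y:(x/4.4+215-.4,y/4.4+190-.4)
g=lambda x,y:(x/3.5+240-.36,y/3.5+190-.36)
im=d["img"][190:285,215:395].astype(int)
m=((im[:,:,1]>120)).astype(np.uint8)
m=cv2.morphologyEx(m,cv2.MORPH_CLOSE,np.ones((15,15)))
c=max(cv2.findContours(m,0,2)[0],key=cv2.contourArea)
print(cv2.boxPoints(cv2.minAreaRect(c))+[215,190])
C=[f(38,115),f(708,60),f(735,308),f(52,373)]
P=np.array([plane(d,c,.01) for c in C]);print(P.round(4))
print("sides",[np.linalg.norm(P[i]-P[(i+1)%4]).round(4) for i in range(4)])
ctr=P.mean(0)
ax=(P[0]-P[1]+P[3]-P[2])[:2]; yaw=np.arctan2(ax[1],ax[0]);print("center",ctr,"yaw",yaw)
S=[g(42,205),g(352,570),g(553,463)]
Q=np.array([plane(s,c,.01) for c in S]);print("scene",Q.round(4))
# screw heads etc: blade tops in jig frame (rough): trigger top .155, handle .154, tab .150
x=np.array([np.cos(yaw),np.sin(yaw)]);y=np.array([-x[1],x[0]])
for n,tc,sc,z in [("trig",(427,140),(262,123),.155),("handle",(527,128),(216,80),.154),("tab",(630,125),(173,48),.15),("fixedtop",(82,202),(432,355),.106),("post",(712,148),None,.106)]:
    for dd,cc,ff in ((d,tc,f),(s,sc,g)):
        if cc is None: continue
        p=plane(dd,ff(*cc),z); r=p[:2]-ctr[:2]; print(n,p.round(4),"rel ctr along",(r@x).round(4),(r@y).round(4))
```

```text
[[220.79508781 215.7458992 ]
 [379.12295532 201.35245895]
 [384.45901489 260.04917908]
 [226.13114929 274.44261169]]
[[ 0.5938  0.2225  0.01  ]
 [ 0.6279 -0.1647  0.01  ]
 [ 0.4821 -0.177   0.01  ]
 [ 0.4443  0.2096  0.01  ]]
sides [np.float64(0.3888), np.float64(0.1463), np.float64(0.3885), np.float64(0.1501)]
center [0.53701819 0.02261171 0.01      ] yaw 1.663444747296047
scene [[ 0.6307 -0.1565  0.01  ]
 [ 0.5941  0.2275  0.01  ]
 [ 0.4467  0.2094  0.01  ]]
trig [ 0.5458 -0.0009  0.155 ] rel ctr along -0.0242 -0.0066
trig [0.5382 0.0017 0.155 ] rel ctr along -0.0209 0.0008
handle [ 0.5526 -0.0523  0.154 ] rel ctr along -0.076 -0.0085
handle [ 0.5429 -0.0536  0.154 ] rel ctr along -0.0765 0.0012
tab [ 0.5553 -0.1057  0.15  ] rel ctr along -0.1295 -0.0063
tab [ 0.5498 -0.1042  0.15  ] rel ctr along -0.1275 -0.001
fixedtop [0.523  0.1818 0.106 ] rel ctr along 0.1598 -0.0008
fixedtop [0.5214 0.1814 0.106 ] rel ctr along 0.1596 0.0008
post [ 0.5533 -0.1535  0.106 ] rel ctr along -0.1769 0.0
```

```bash
cat >> h.py <<'E'
YAW=1.662
JX=np.array([np.cos(YAW),np.sin(YAW),0]);JY=np.array([-JX[1],JX[0],0])
ctr=np.array([0.53702,0.02261,0]); J0=ctr+0.0135*JX
def jig(p): r=np.array(p)-J0; return np.array([r@JX,r@JY,r[2]])
def unjig(q): return J0+q[0]*JX+q[1]*JY+np.array([0,0,q[2]])
def state():
    from bench import monitor
    s=monitor.get_state(); Rm=R.from_rotvec(s["tool_rot"]).as_matrix(); return s,Rm
def go(target_jig,sgn):
    s,Rm=state(); ty=sgn*JX; tx=np.array([0,0,-1.]); D=np.column_stack([tx,ty,np.cross(tx,ty)])
    print("pos jig(mm)",(jig(np.array(s["position"]))*1e3).round(1),"grasp jig",(jig(np.array(s["position"])+.164*Rm[:,0])*1e3).round(1))
    print("shift tool mm",(Rm.T@(unjig(target_jig)-s["position"])*1e3).round(1),"rot tool",R.from_matrix(Rm.T@D).as_rotvec().round(4))
    F=np.array(s["ft_force"]); print("t",round(float(s["time"]),2),"F jig",(F@JX).round(2),(F@JY).round(2),F[2].round(2),"w",(s["grip_width"]*87).__round__(1) if not hasattr(s["grip_width"],'shape') else s["grip_width"]*87)
E
python3 - <<'E'
from h import *
s,Rm=state(); print(Rm.round(3))
for g in (1,-1): go([-.066,0,.40],g)
print(plane(load("top0"),(110,262),.19))
E
```

```text
[[-0.     0.341  0.94 ]
 [-0.001  0.94  -0.341]
 [-1.    -0.001  0.   ]]
pos jig(mm) [601.1 260.6 403.9] grasp jig [600.9 260.7 239.9]
shift tool mm [   4.7 -493.1  519.4] rot tool [-4.389e-01 -2.000e-04  1.400e-03]
t 0.15 F jig 0.26 0.12 0.99 w 86.8
pos jig(mm) [601.1 260.6 403.9] grasp jig [600.9 260.7 239.9]
shift tool mm [   4.7 -493.1  519.4] rot tool [2.7027e+00 2.0000e-03 3.0000e-04]
t 0.15 F jig 0.26 0.12 0.99 w 86.8
[0.44703204 0.43174407 0.19      ]
```

```bash
python3 -m creep '[[0,0,0,-0.11,0,0,87],[0,0,0,-0.11,0,0,87],[0,0,0,-0.11,0,0,87],[0,0,0,-0.109,0,0,87],[0,-30,12,0,0,0,87]]' 10
python3 -m creep '[[0,-38,16,0,0,0,87],[0,-38,16,0,0,0,87],[0,-38,16,0,0,0,87],[0,-38,16,0,0,0,87],[0,-38,16,0,0,0,87]]'
python3 -m creep '[[0,-38,16,0,0,0,87],[0,-38,16,0,0,0,87],[0,-38,16,0,0,0,87],[0,-38,16,0,0,0,87],[0,-38,16,0,0,0,87]]'
python3 -c "
from h import *
go([-.066,0,.40],1)"
```

```text
time: 0.65
position: [0.2328, 0.5846, 0.4037]
tool_rot: [-0.078, 1.572, 0.08]
ft_force: [0.3, 0.3, 0.4]
grip_width: 1.001
time: 1.15
position: [0.3338, 0.3987, 0.4046]
tool_rot: [-0.072, 1.57, 0.072]
ft_force: [0.5, -0.6, -0.7]
grip_width: 0.998
time: 1.65
position: [0.4306, 0.2168, 0.4047]
tool_rot: [-0.072, 1.569, 0.072]
ft_force: [-0.1, -0.0, -0.1]
grip_width: 1.0
pos jig(mm) [189.5  88.3 404.7] grasp jig [189.6  88.3 240.7]
shift tool mm [   4.7 -255.5   88.3] rot tool [ 0.0001  0.0002 -0.0003]
t 1.65 F jig -0.03 0.07 -0.13 w 87.0
```

```bash
python3 -m creep '[[0,-42,15,0,0,0,87],[0,-42,15,0,0,0,87],[0,-42,15,0,0,0,87],[0,-42,15,0,0,0,87],[0,-42,15,0,0,0,87]]'
python3 -m creep '[[0,-38,12,0,0,0,87],[0,0,0,0,0,0,87],[0,0,0,0,0,0,87]]'
python3 - <<'E'
from h import *
go([-.066,0,.40],1)
d=snap("wrist","1"); cv2.imwrite("pics/wrist1.png",d["img"][:,:,::-1])
for n,q in [("trigtop",[-.04,0,.155]),("tabtop",[-.142,0,.15])]: print(n,proj(d,unjig(q)).round(0))
E
```

```text
time: 2.15
position: [0.5243, 0.0144, 0.4048]
tool_rot: [-0.072, 1.569, 0.072]
ft_force: [0.0, 0.9, -0.6]
grip_width: 0.998
time: 2.45
position: [0.5394, -0.0214, 0.4044]
tool_rot: [-0.07, 1.57, 0.07]
ft_force: [0.2, 0.9, 0.1]
grip_width: 0.999
pos jig(mm) [-57.5   1.6 404.4] grasp jig [-57.5   1.8 240.4]
shift tool mm [ 4.4 -8.5  1.7] rot tool [-0.0024 -0.0008 -0.0003]
t 2.45 F jig 0.9 -0.25 0.09 w 86.9
trigtop [350. 252.]
tabtop [192. 250.]
```

View pics/wrist1.png

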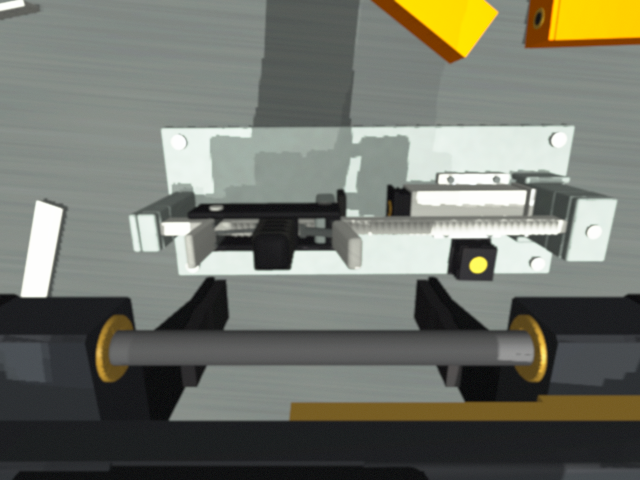

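Run:
```python
from h import *
d=load("wrist1"); im=d["img"][180:285,170:370,::-1]
im=np.clip(im.astype(float)*1.0,0,255); im=255*(im/255)**.5
cv2.imwrite("pics/wc.png",cv2.resize(im.astype(np.uint8),None,fx=4,fy=4,interpolation=cv2.INTER_CUBIC))
```

```text
(no output)
```

View pics/wc.png

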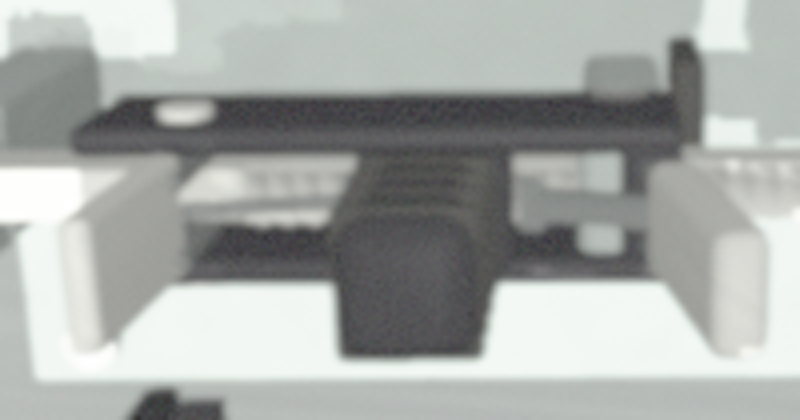

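The wrist crop shows the handle top at cols 338-483 and rows 215-357, the trigger top at cols 712-768, and the tab top at cols 63-103.

Run:
```python
from h import *
d=load("wrist1"); f=lambda x,y:((x+.5)/4+170-.5,(y+.5)/4+180-.5)
for n,c,z in [("handle back",(340,290),.154),("handle front",(482,290),.154),("h near",(410,355),.154),("h far",(410,215),.154),("trig front",(766,290),.155),("trig back",(714,290),.155),("trig near",(740,350),.155),("trig far",(740,232),.155),("tab back",(64,290),.15),("tab front",(104,290),.15)]:
    print(n,(jig(plane(d,f(*c),z))*1e3).round(1))
for n,uv in [("plateL",(163.5,128)),("plateR",(574,125)),("plBL",(180,275)),("plBR",(549,272))]: print(n,(jig(plane(d,uv,.01))*1e3).round(1))
print("fixed block top screw",(jig(plane(d,(594,232),.106))*1e3).round(1))
```

```text
handle back [-100.6   -0.3  154. ]
handle front [-78.   -0.4 154. ]
h near [-89.9 -11.4 154. ]
h far [-89.   12.2 154. ]
trig front [-32.9  -0.2 155. ]
trig back [-41.1  -0.2 155. ]
trig near [-36.8 -10.4 155. ]
trig far [-37.2   9.5 155. ]
tab back [-146.1   -1.5  150. ]
tab front [-139.6   -1.5  150. ]
plateL [-206.3   72.8   10. ]
plateR [179.2  73.9  10. ]
plBL [-207.4  -76.5   10. ]
plBR [180.8 -74.6  10. ]
fixed block top screw [148.3  -2.1 106. ]
```

```bash
python3 -m creep '[[20,-5,1,0,0,0,87],[25,-5,1,0,0,0,87],[25,0,0,0,0,0,87],[20,0,0,0,0,0,87],[0,0,0,0,0,0,87]]'
python3 - <<'E'
from h import *
go([-.068,0,.297],1)
d=snap("wrist","2"); cv2.imwrite("pics/wrist2.png",d["img"][:,:,::-1])
d=snap("scene","2"); crop(d,240,150,410,320,3.5,"s2.png")
E
```

```text
time: 3.0
position: [0.5408, -0.0282, 0.3118]
tool_rot: [-0.074, 1.576, 0.075]
ft_force: [-1.8, 0.2, -0.3]
grip_width: 1.001
pos jig(mm) [-64.4   0.9 311.8] grasp jig [-64.3   1.9 147.8]
shift tool mm [14.8 -3.6  1. ] rot tool [ 0.0032 -0.006  -0.0009]
t 3.0 F jig 0.33 1.74 -0.26 w 87.0
```

View pics/wrist2.png

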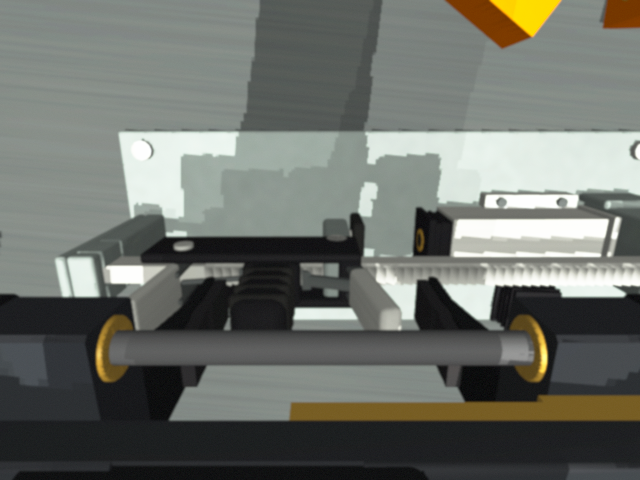

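View pics/s2.png

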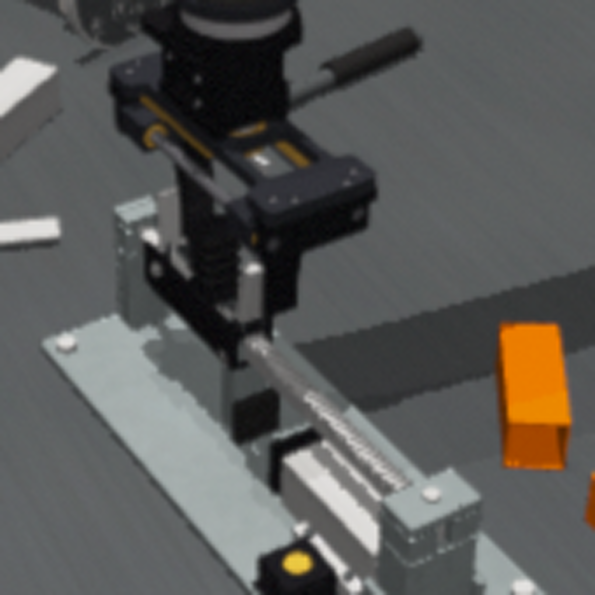

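The wrist view shows the left finger (col 210) in the gap between tab and handle and the right finger (col 440) beyond the trigger. I'll lower it and centre it.

```bash
python3 -m creep '[[14,-4,1,0,0.003,0,87],[0,0,0,0,0,0,87],[0,0,0,0,0,0,87]]'
python3 -c "
from h import *
go([-.068,0,.297],1)"
python3 -m creep '[[0,0,0,0,0,0,60],[0,0,0,0,0,0,50],[0,0,0,0,0,0,40],[0,0,0,0,0,0,36],[0,0,0,0,0,0,36]]' 15
python3 -c "
from h import *
go([-.068,0,.297],1)"
```

```text
time: 3.4
position: [0.5437, -0.0344, 0.3009]
tool_rot: [-0.071, 1.573, 0.071]
ft_force: [-0.7, -0.6, 0.4]
grip_width: 1.0
pos jig(mm) [-70.9  -1.5 300.9] grasp jig [-70.9  -1.  136.9]
shift tool mm [ 3.9  2.9 -1.5] rot tool [-0.0004 -0.003  -0.    ]
t 3.4 F jig -0.57 0.73 0.4 w 87.0
time: 3.9
position: [0.5441, -0.0359, 0.3013]
tool_rot: [-0.073, 1.571, 0.069]
ft_force: [2.9, -5.6, 4.0]
grip_width: 0.63
pos jig(mm) [-72.5  -1.7 301.3] grasp jig [-73.   -1.5 137.3]
shift tool mm [ 4.3  4.5 -1.7] rot tool [-0.0008 -0.0011  0.0031]
t 3.9 F jig -5.81 -2.41 3.98 w 54.8
```

```bash
python3 -m creep '[[4,1,-1,0,0,0,34],[0,0,0,0,0,0,34],[0,1,0,0,0,0,34],[0,0,0,0,0,0,34],[0,0,0,0,0,0,34]]' 15
python3 -c "
from h import *
go([-.068,0,.297],1)"
python3 -m creep '[[0,0,0,0,0,0,34],[0,0,0,0,0,0,34],[0,0,0,0,0,0,34],[0,0,0,0,0,0,34]]' 15
python3 -c "
from h import *
go([-.068,0,.297],1)
d=snap('wrist','3'); cv2.imwrite('pics/wrist3.png',d['img'][:,:,::-1])
"
```

```text
time: 4.4
position: [0.5438, -0.033, 0.2996]
tool_rot: [-0.071, 1.568, 0.071]
ft_force: [-1.6, -0.2, 13.6]
grip_width: 0.464
pos jig(mm) [-69.5  -1.7 299.6] grasp jig [-69.5  -2.  135.6]
shift tool mm [ 2.6  1.5 -1.7] rot tool [-0.0005  0.0021  0.0003]
t 4.4 F jig -0.07 1.57 13.56 w 40.4
time: 4.8
position: [0.5438, -0.033, 0.2996]
tool_rot: [-0.071, 1.568, 0.071]
ft_force: [-1.3, -1.0, 12.8]
grip_width: 0.463
pos jig(mm) [-69.5  -1.7 299.6] grasp jig [-69.5  -2.  135.6]
shift tool mm [ 2.6  1.5 -1.7] rot tool [-0.0005  0.0021  0.0003]
t 4.8 F jig -0.92 1.37 12.79 w 40.3
```

View pics/wrist3.png

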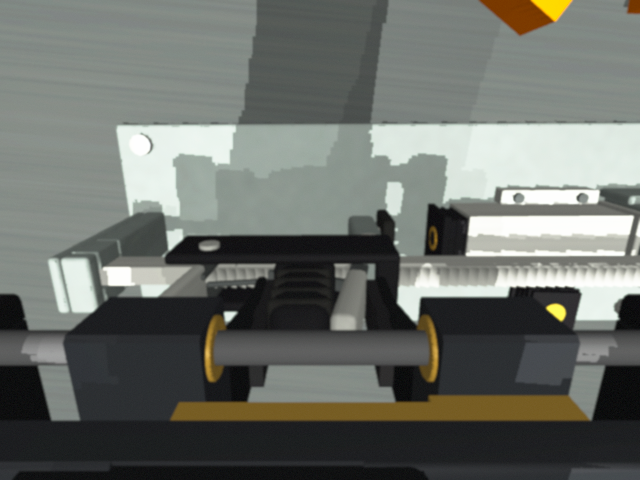

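Stroke 1 worked: the pinch is 40 mm and the jaw moved about 11 mm. On to stroke 2.

```bash
python3 -m creep '[[0,4,-1,0,0,0,60],[-1,6,-1,0,0,0,76],[0,3,0,0,0,0,76],[0,0,0,0,0,0,76]]' 16
python3 -c "
from h import *
go([-.057,0,.297],1)"
python3 -m creep '[[0,0,0,0,0,0,55],[0,0,0,0,0,0,34],[0,-1,0,0,0,0,34],[0,-1,0,0,0,0,34],[0,0,0,0,0,0,34]]' 16
python3 -c "
from h import *
go([-.057,0,.297],1)"
python3 -m creep '[[0,0,0,0,0,0,34],[0,0,0,0,0,0,34],[0,0,0,0,0,0,34]]'
python3 -c "
from h import *
go([-.057,0,.297],1)"
```

```text
time: 5.25
position: [0.5404, -0.0202, 0.2986]
tool_rot: [-0.071, 1.569, 0.07]
ft_force: [0.5, 2.6, -1.1]
grip_width: 0.74
pos jig(mm) [-56.4   0.6 298.6] grasp jig [-56.5   0.4 134.6]
shift tool mm [ 1.6 -0.6  0.6] rot tool [-0.0011  0.0009  0.0006]
t 5.25 F jig 2.55 -0.72 -1.11 w 64.3
time: 5.75
position: [0.5399, -0.0203, 0.2982]
tool_rot: [-0.07, 1.571, 0.074]
ft_force: [3.8, 3.7, 3.3]
grip_width: 0.511
pos jig(mm) [-56.5   1.1 298.2] grasp jig [-56.1   1.3 134.2]
shift tool mm [ 1.2 -0.5  1.1] rot tool [ 0.0004 -0.0014 -0.0027]
t 5.75 F jig 3.36 -4.16 3.26 w 44.4
time: 6.05
position: [0.5398, -0.0196, 0.2981]
tool_rot: [-0.071, 1.571, 0.075]
ft_force: [3.5, 4.4, 3.0]
grip_width: 0.49
pos jig(mm) [-55.8   1.  298.1] grasp jig [-55.4   1.3 134.1]
shift tool mm [ 1.1 -1.2  1. ] rot tool [ 0.0016 -0.0016 -0.0027]
t 6.05 F jig 4.03 -3.86 3.05 w 42.6
```

```bash
python3 -m creep '[[0,2,0,0,0,0,34],[0,0,0,0,0,0,34],[0,0,0,0,0,0,34]]' 16
python3 -c "
from h import *
go([-.057,0,.297],1)"
python3 -m creep '[[0,2,0,0,0,0,55],[0,3,1,0,0,0,74],[0,3,0,0,0,0,76],[0,3,0,0,0,0,76],[0,0,0,0,0,0,76]]'
python3 -c "
from h import *
go([-.044,0,.297],1)"
```

```text
time: 6.35
position: [0.5397, -0.0186, 0.2981]
tool_rot: [-0.072, 1.571, 0.073]
ft_force: [5.6, 4.1, 1.8]
grip_width: 0.466
pos jig(mm) [-54.8   1.1 298.1] grasp jig [-54.7   1.3 134.1]
shift tool mm [ 1.1 -2.2  1.1] rot tool [ 0.0009 -0.0014 -0.0011]
t 6.35 F jig 3.56 -5.92 1.79 w 40.6
time: 6.85
position: [0.5383, -0.0077, 0.2965]
tool_rot: [-0.072, 1.576, 0.073]
ft_force: [0.4, 2.4, -1.7]
grip_width: 0.824
pos jig(mm) [-43.8   1.5 296.5] grasp jig [-43.7   2.6 132.5]
shift tool mm [-0.5 -0.2  1.5] rot tool [ 0.0011 -0.0067 -0.0005]
t 6.85 F jig 2.34 -0.59 -1.72 w 71.7
```

```bash
python3 -m creep '[[0,2,1,0,0,0,78],[0,0,0,0,0,0,60],[0,0,0,0,0,0,34],[0,0,0,0,0,0,34],[0,0,0,0,0,0,34]]'
python3 -m creep '[[0,0,0,0,0,0,34],[0,0,0,0,0,0,34],[0,0,0,0,0,0,34]]'
python3 -c "
from h import *
go([-.044,0,.297],1)
d=snap('wrist','4'); cv2.imwrite('pics/wrist4.png',d['img'][:,:,::-1])
d=snap('scene','4'); crop(d,240,150,410,320,3.5,'s4.png')
"
```

```text
time: 7.35
position: [0.54, -0.0102, 0.2974]
tool_rot: [-0.074, 1.573, 0.065]
ft_force: [0.2, -8.2, -1.7]
grip_width: 0.621
time: 7.65
position: [0.5398, -0.0077, 0.2975]
tool_rot: [-0.072, 1.574, 0.069]
ft_force: [-2.3, -3.2, -1.0]
grip_width: 0.467
pos jig(mm) [-43.9  -0.  297.5] grasp jig [-44.2   0.7 133.5]
shift tool mm [ 0.5 -0.1 -0. ] rot tool [-0.0011 -0.0042  0.0016]
t 7.65 F jig -2.94 2.6 -1.03 w 40.6
```

View pics/wrist4.png

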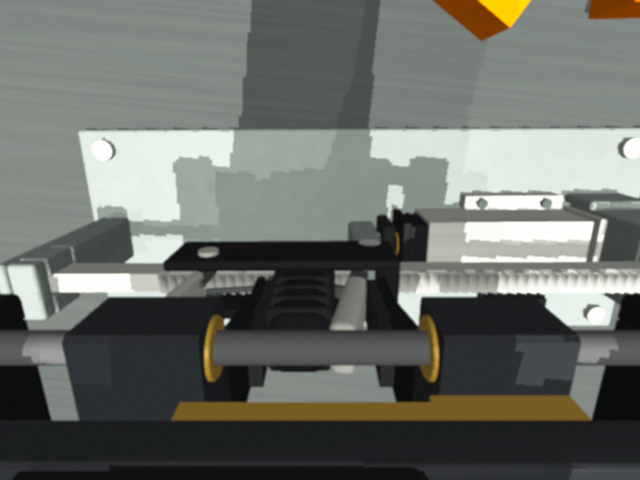

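View pics/s4.png

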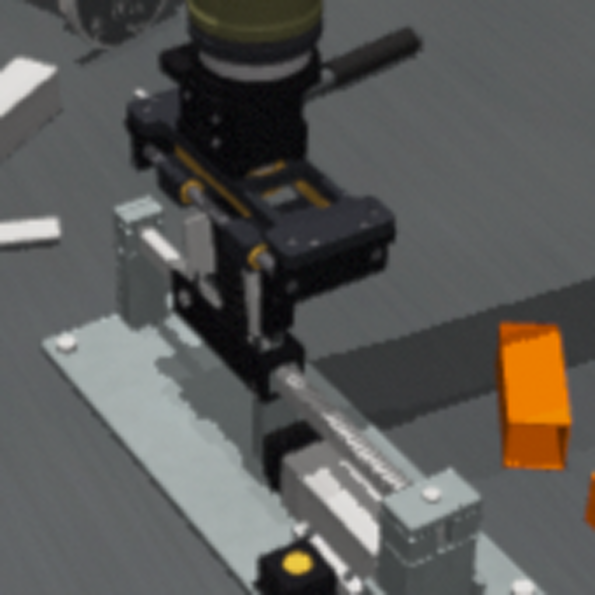

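The pictures show the jaw has advanced about 36 mm, and the pad (col 385) is almost at the flange (col 405). Continuing with an 18 N grip.

```bash
python3 -m creep '[[0,2,0,0,0,0,55],[0,4,0,0,0,0,76],[0,4,0,0,0,0,78],[0,3,0,0,0,0,78],[0,1,0,0,0,0,78]]' 18
python3 -m creep '[[0,0,0,0,0,0,78],[0,0,0,0,0,0,60],[0,0,0,0,0,0,34],[0,0,0,0,0,0,34],[0,0,0,0,0,0,34]]'
python3 -m creep '[[0,0,0,0,0,0,34],[0,0,0,0,0,0,34],[0,0,0,0,0,0,34],[0,0,0,0,0,0,34]]'
python3 -c "
from h import *
go([-.031,0,.297],1)
"
```

```text
time: 8.25
position: [0.5388, 0.0077, 0.2976]
tool_rot: [-0.071, 1.573, 0.072]
ft_force: [0.1, 0.3, -0.6]
grip_width: 0.83
time: 8.75
position: [0.5397, 0.0045, 0.2982]
tool_rot: [-0.074, 1.57, 0.066]
ft_force: [2.6, -9.3, -1.0]
grip_width: 0.619
time: 9.15
position: [0.5396, 0.0054, 0.2983]
tool_rot: [-0.072, 1.57, 0.068]
ft_force: [2.2, -6.2, 0.1]
grip_width: 0.528
pos jig(mm) [-30.9  -1.  298.3] grasp jig [-31.3  -0.9 134.3]
shift tool mm [ 1.3 -0.1 -1. ] rot tool [-0.0019 -0.0003  0.0026]
t 9.15 F jig -6.4 -1.62 0.09 w 45.9
```

```bash
python3 -m creep '[[0,-1,0,0,0,0,34],[0,-1,0,0,0,0,34],[0,0,0,0,0,0,34],[0,0,0,0,0,0,34],[0,0,0,0,0,0,34]]'
python3 -c "
from h import *
go([-.031,0,.297],1)
d=snap('wrist','5'); crop(d,150,180,640-0,420,1.6,'w5.png')
"
```

```text
time: 9.65
position: [0.5396, 0.005, 0.2983]
tool_rot: [-0.072, 1.57, 0.071]
ft_force: [4.2, -4.1, 0.3]
grip_width: 0.527
pos jig(mm) [-31.3  -1.  298.3] grasp jig [-31.4  -0.9 134.3]
shift tool mm [ 1.3  0.3 -1. ] rot tool [-0.0003 -0.0007  0.0008]
t 9.65 F jig -4.51 -3.81 0.32 w 45.8
```

View pics/w5.png

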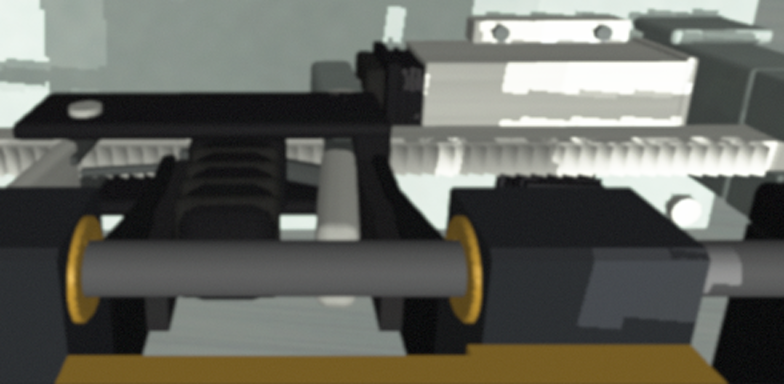

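The pad is on the insert, whose ribs are still visible (cols 385-425), so it isn't home. It has stalled at 18 N, so I'll raise the grip slightly.

```bash
python3 -m creep '[[0,0,0,0,0,0,34],[0,0,0,0,0,0,34],[0,0,0,0,0,0,34],[0,0,0,0,0,0,34]]' 20
python3 -c "
from h import *
go([-.031,0,.297],1)
"
```

```text
time: 10.1
position: [0.5396, 0.0053, 0.2983]
tool_rot: [-0.072, 1.57, 0.071]
ft_force: [2.5, -4.0, 0.4]
grip_width: 0.511
pos jig(mm) [-30.9  -1.  298.3] grasp jig [-31.   -0.9 134.3]
shift tool mm [ 1.3 -0.1 -1. ] rot tool [-0.     -0.0008  0.0004]
t 10.1 F jig -4.19 -2.17 0.4 w 44.4
```

Run:
```python
from h import *
d=snap('wrist','6')
im=d["img"][190:270,340:620,::-1].astype(float); im=(255*(im/255)**.5).astype(np.uint8)
cv2.imwrite("pics/w6.png",cv2.resize(im,None,fx=2.8,fy=2.8,interpolation=cv2.INTER_CUBIC))
d=snap('scene','6'); im=d["img"][230:350,290:400,::-1].astype(float); im=(255*(im/255)**.6).astype(np.uint8)
cv2.imwrite("pics/s6.png",cv2.resize(im,None,fx=5,fy=5,interpolation=cv2.INTER_CUBIC))
```

```text
(no output)
```

View pics/w6.png

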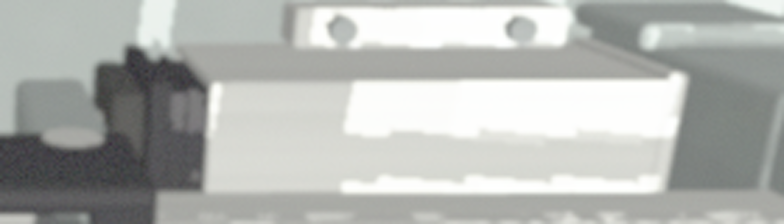

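View pics/s6.png

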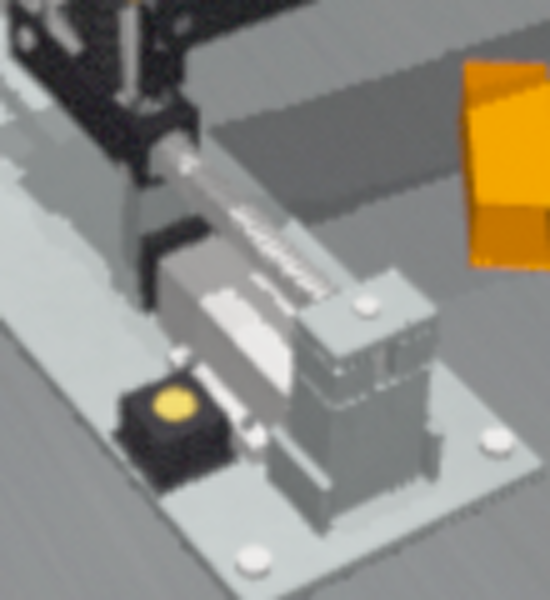

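Run:
```python
from h import *
d=load("wrist6"); f=lambda x,y:(x/2.8+340-.3,y/2.8+190-.3)
for n,c,z in [("leg L far",(183,45),.05),("leg L mid",(212,80),.05),("leg R far",(585,42),.05),("leg R mid",(685,73),.05),("flange R",(152,70),.05),("flange L",(128,50),.05),("pad face?",(107,70),.047),("leg z R near",(660,190),.05)]:
    print(n,(jig(plane(d,f(*c),z))*1e3).round(1))
```

```text
leg L far [19.3 27.5 50. ]
leg L mid [26.2 19.6 50. ]
leg R far [106.5  28.   50. ]
leg R mid [129.6  21.1  50. ]
flange R [12.9 21.9 50. ]
flange L [ 7.4 26.4 50. ]
pad face? [ 3.5 21.2 47. ]
leg z R near [129.3  -6.2  50. ]
```

```bash
python3 -m creep '[[0,0,0,0,0,0,34],[0,0,0,0,0,0,34],[0,0,0,0,0,0,34]]' 20
python3 -c "
from h import *
go([-.031,0,.297],1)
"
python3 -m creep '[[0,0,0,0,0,0,34],[0,0,0,0,0,0,34],[0,0,0,0,0,0,34]]' 22
python3 -c "
from h import *
go([-.031,0,.297],1)
"
```

```text
time: 10.5
position: [0.5396, 0.0054, 0.2983]
tool_rot: [-0.072, 1.57, 0.071]
ft_force: [3.5, -3.4, 0.8]
grip_width: 0.508
pos jig(mm) [-30.9  -1.  298.3] grasp jig [-31.   -0.9 134.3]
shift tool mm [ 1.3 -0.1 -1. ] rot tool [-0.0001 -0.0008  0.0004]
t 10.5 F jig -3.69 -3.2 0.78 w 44.2
time: 10.8
position: [0.5395, 0.0061, 0.2983]
tool_rot: [-0.072, 1.571, 0.073]
ft_force: [4.1, -0.1, 1.3]
grip_width: 0.478
pos jig(mm) [-30.2  -1.  298.3] grasp jig [-30.1  -0.9 134.3]
shift tool mm [ 1.3 -0.8 -1. ] rot tool [ 0.0008 -0.001  -0.0005]
t 10.8 F jig -0.5 -4.05 1.27 w 41.6
```

```bash
python3 -m creep '[[0,2,0,0,0,0,55],[0,4,-1,0,0,0,76],[0,4,0,0,0,0,78],[0,1,0,0,0,0,78],[0,1,0,0,0,0,78]]' 22
python3 -m creep '[[0,0,0,0,0,0,78],[0,0,0,0,0,0,60],[0,0,0,0,0,0,34],[0,0,0,0,0,0,34],[0,0,0,0,0,0,34]]'
python3 -m creep '[[0,0,0,0,0,0,34],[0,0,0,0,0,0,34],[0,0,0,0,0,0,34],[0,0,0,0,0,0,34]]'
python3 -c "
from h import *
go([-.02,0,.297],1)
"
```

```text
time: 11.3
position: [0.536, 0.0189, 0.297]
tool_rot: [-0.071, 1.576, 0.074]
ft_force: [0.6, 2.3, -0.6]
grip_width: 0.839
time: 11.8
position: [0.5367, 0.0137, 0.2974]
tool_rot: [-0.074, 1.574, 0.065]
ft_force: [-0.0, -5.8, -0.5]
grip_width: 0.623
time: 12.2
position: [0.5366, 0.0151, 0.2975]
tool_rot: [-0.072, 1.574, 0.068]
ft_force: [-1.4, -6.0, 0.4]
grip_width: 0.521
pos jig(mm) [-20.9   1.1 297.5] grasp jig [-21.3   1.8 133.5]
shift tool mm [0.5 0.9 1.1] rot tool [-0.0025 -0.0045  0.0023]
t 12.2 F jig -5.86 1.96 0.41 w 45.4
```

```bash
python3 -m creep '[[0,0,0,0,0,0,34],[0,0,0,0,0,0,34],[0,0,0,0,0,0,34],[0,0,0,0,0,0,34]]'
python3 -c "
from h import *
go([-.02,0,.297],1)
d=snap('wrist','7')
im=d['img'][190:270,340:620,::-1].astype(float); im=(255*(im/255)**.5).astype(np.uint8)
cv2.imwrite('pics/w7.png',cv2.resize(im,None,fx=2.8,fy=2.8,interpolation=cv2.INTER_CUBIC))
"
```

```text
time: 12.6
position: [0.5366, 0.0151, 0.2975]
tool_rot: [-0.072, 1.574, 0.068]
ft_force: [-2.2, -5.6, 0.5]
grip_width: 0.526
pos jig(mm) [-20.9   1.1 297.5] grasp jig [-21.3   1.8 133.5]
shift tool mm [0.5 0.9 1.1] rot tool [-0.0024 -0.0045  0.0023]
t 12.6 F jig -5.39 2.74 0.49 w 45.7
```

View pics/w7.png

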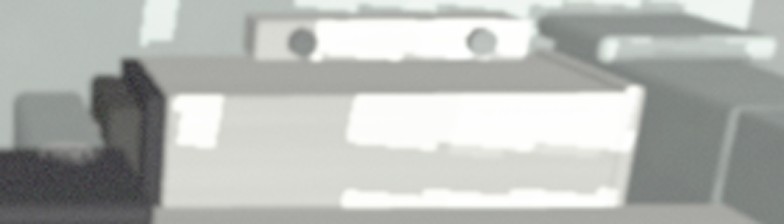

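The flange now looks flush with the leg end (cols 135-165) and the jaw has stalled at 22 N. I'll confirm with a firmer but safe squeeze, and back off the arm's own push slightly.

```bash
python3 -m creep '[[0,-1,0,0,0,0,34],[0,0,0,0,0,0,34],[0,0,0,0,0,0,34],[0,0,0,0,0,0,34]]' 25
python3 -c "
from h import *
go([-.02,0,.297],1)
d=snap('wrist','8')
im=d['img'][190:270,340:620,::-1].astype(float); im=(255*(im/255)**.5).astype(np.uint8)
cv2.imwrite('pics/w8.png',cv2.resize(im,None,fx=2.8,fy=2.8,interpolation=cv2.INTER_CUBIC))
im=d['img'][190:260,370:440,::-1].astype(float); im=(255*(im/255)**.4).astype(np.uint8)
cv2.imwrite('pics/w8b.png',cv2.resize(im,None,fx=8,fy=8,interpolation=cv2.INTER_CUBIC))
"
```

```text
time: 13.05
position: [0.5366, 0.0149, 0.2975]
tool_rot: [-0.072, 1.574, 0.069]
ft_force: [-3.8, -5.8, 0.2]
grip_width: 0.524
pos jig(mm) [-21.2   1.1 297.5] grasp jig [-21.4   1.8 133.5]
shift tool mm [0.5 1.2 1.1] rot tool [-0.0017 -0.0046  0.0015]
t 13.05 F jig -5.4 4.33 0.17 w 45.6
```

View pics/w8b.png

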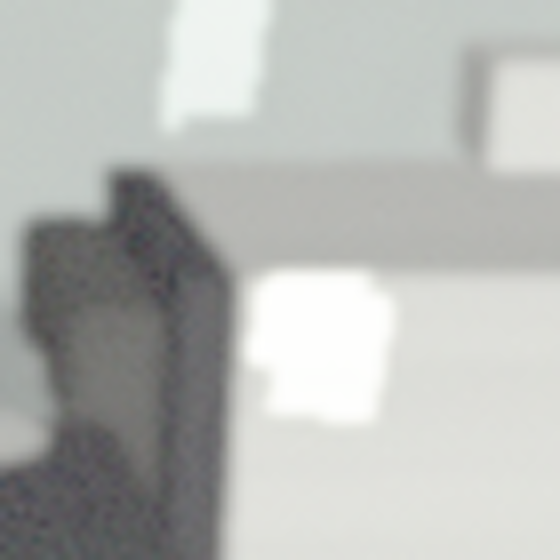

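```bash
python3 -m creep '[[0,-1,0,0,0,0,34],[0,0,0,0,0,0,34],[0,0,0,0,0,0,34],[0,0,0,0,0,0,34]]' 28
python3 -c "
from h import *
go([-.02,0,.297],1)
s,_=state();print(np.round(s['torque'],2))
"
```

```text
time: 13.5
position: [0.5367, 0.0147, 0.2975]
tool_rot: [-0.072, 1.574, 0.07]
ft_force: [-3.8, -3.8, 0.8]
grip_width: 0.516
pos jig(mm) [-21.4   1.1 297.5] grasp jig [-21.5   1.8 133.6]
shift tool mm [0.5 1.4 1.1] rot tool [-0.0009 -0.0047  0.0006]
t 13.5 F jig -3.46 4.12 0.84 w 44.9
[-0.27  0.84 -0.13]
```

Squeezing from 22 N up to 28 N no longer moves the handle, so the insert is home and pressed at a nominal 30 N or so. Now let go and lift.

```bash
python3 -m creep '[[0,2,0,0,0,0,55],[0,4,0,0,0,0,76],[0,4,0,0,0,0,80],[0,2,0,0,0,0,80],[0,0,0,0,0,0,80]]' 15
python3 -m creep '[[-10,0,0,0,0,0,80],[-30,0,0,0,0,0,80],[-30,0,0,0,0,0,40],[0,-15,0,0,0,0,0],[0,-15,0,0,0,0,0]]'
python3 -m creep '[[0,-15,0,0,0,0,0],[0,0,0,0,0,0,0],[0,0,0,0,0,0,0],[0,0,0,0,0,0,0]]'
python3 -c "
from h import *
go([-.062,0,.37],1)
d=snap('wrist','9'); cv2.imwrite('pics/wrist9.png',d['img'][:,:,::-1])
d=snap('top','9'); crop(d,215,190,395,285,4.4,'t9.png')
"
```

```text
time: 14.0
position: [0.5364, 0.0282, 0.2978]
tool_rot: [-0.072, 1.571, 0.073]
ft_force: [0.1, -0.3, -0.2]
grip_width: 0.872
time: 14.5
position: [0.5397, -0.0023, 0.3697]
tool_rot: [-0.073, 1.568, 0.074]
ft_force: [-1.3, -0.9, -0.8]
grip_width: 0.725
time: 14.9
position: [0.5404, -0.0164, 0.3677]
tool_rot: [-0.072, 1.572, 0.073]
ft_force: [0.5, -0.6, -0.0]
grip_width: 0.369
pos jig(mm) [-5.270e+01  2.000e-01  3.677e+02] grasp jig [-52.6   0.6 203.7]
shift tool mm [-2.3 -9.3  0.2] rot tool [ 0.0013 -0.0028 -0.0007]
t 14.9 F jig -0.66 -0.4 -0.03 w 32.1
```

View pics/wrist9.png

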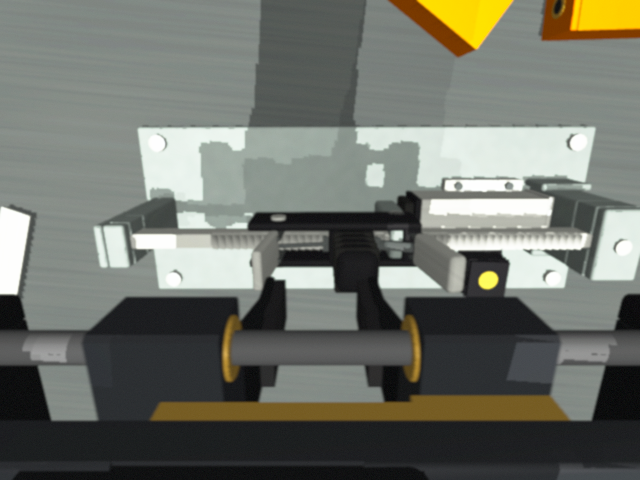

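View pics/t9.png

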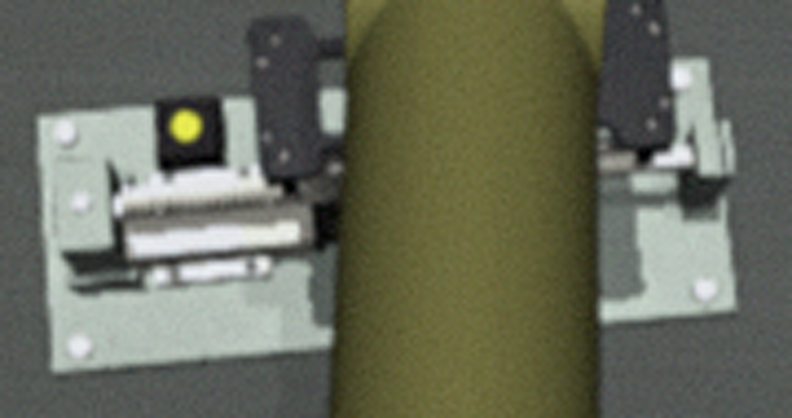

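```bash
python3 -m creep '[[0,-5,0,0,0,0,0],[0,-4,0,0,0,0,0],[0,0,0,0,0,0,0],[0,0,0,0,0,0,0],[0,0,0,0,0,0,0]]'
python3 -c "
from h import *
go([-.062,0,.37],1)
d=snap('wrist','10')
crop(d,200,180,480,390,2.8,'w10.png')
"
```

```text
time: 15.5
position: [0.5412, -0.0264, 0.3677]
tool_rot: [-0.072, 1.573, 0.072]
ft_force: [0.3, -0.2, 0.0]
grip_width: 0.007
pos jig(mm) [-6.270e+01  3.000e-01  3.677e+02] grasp jig [-62.7   0.8 203.7]
shift tool mm [-2.3  0.7  0.3] rot tool [-0.     -0.003  -0.0002]
t 15.5 F jig -0.27 -0.23 0.04 w 0.6
```

View pics/w10.png

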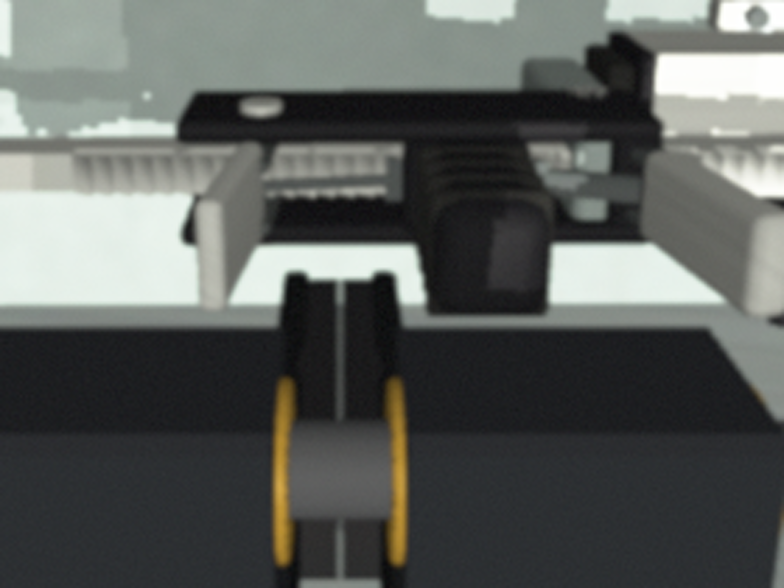

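```bash
python3 -c "
from h import *
d=load('wrist10'); f=lambda x,y:(x/2.8+200-.3,y/2.8+180-.3)
for n,c,z in [('handle back',(430,260),.154),('handle back near',(428,308),.154),('handle front',(549,260),.154),('tab front',(225,250),.15),('tab back',(200,250),.15),('trig front',(795,270),.155),('tipL',(286,285),.186),('tipR',(395,285),.186)]: print(n,(jig(plane(d,f(*c),z))*1e3).round(1))
"
```

```text
handle back [-4.58e+01 -1.00e-01  1.54e+02]
handle back near [-46.  -10.3 154. ]
handle front [-22.7  -0.2 154. ]
tab front [-86.2   0.4 150. ]
tab back [-91.1   0.4 150. ]
trig front [ 25.   -1.9 155. ]
tipL [-72.2   8.7 186. ]
tipR [-54.3   8.7 186. ]
```

The measured gap is handle back -46 to tab front -86, and the closed tips are about 18 mm wide. I'll centre at -65 and descend.

```bash
python3 -m creep '[[15,-2,0,0,0,0,0],[20,0,0,0,0,0,0],[15,0,0,0,0,0,0],[10,0,0,0,0,0,0],[7,0,0,0,0,0,0]]'
python3 -m creep '[[0,0,0,0,0,0,0],[0,0,0,0,0,0,0]]'
python3 -c "
from h import *
go([-.065,0,.30],1)
d=snap('wrist','11')
crop(d,200,180,480,390,2.8,'w11.png')
"
```

```text
time: 16.05
position: [0.5409, -0.0284, 0.2994]
tool_rot: [-0.072, 1.574, 0.071]
ft_force: [-0.6, 0.1, 0.1]
grip_width: 0.005
time: 16.25
position: [0.5414, -0.0285, 0.3011]
tool_rot: [-0.072, 1.572, 0.072]
ft_force: [0.9, -0.8, 0.2]
grip_width: 0.003
pos jig(mm) [-6.480e+01  3.000e-01  3.011e+02] grasp jig [-64.8   0.7 137.1]
shift tool mm [ 1.1 -0.2  0.3] rot tool [-0.     -0.0023  0.    ]
t 16.25 F jig -0.88 -0.78 0.18 w 0.3
```

View pics/w11.png

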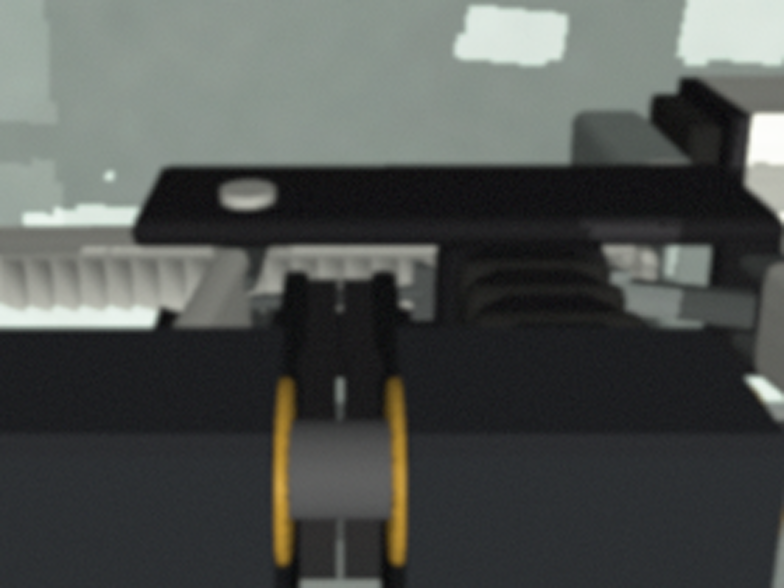

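The fingertips are in the gap, clear of the tab and handle. Pressing the tab back slowly, then drawing.

```bash
python3 -m creep '[[0,-4,0,0,0,0,0],[0,-4,0,0,0,0,0],[0,-4,0,0,0,0,0],[0,-3,0,0,0,0,0],[0,-2,0,0,0,0,0]]'
python3 -c "
from h import *
go([-.065,0,.30],1)"
python3 -m creep '[[0,-3,0,0,0,0,0],[0,-3,0,0,0,0,0],[0,-3,0,0,0,0,0],[0,-3,0,0,0,0,0],[0,-3,0,0,0,0,0]]'
python3 -c "
from h import *
go([-.065,0,.30],1)
d=snap('wrist','12')
crop(d,180,180,530,390,2.2,'w12.png')"
```

```text
time: 16.8
position: [0.5429, -0.0443, 0.301]
tool_rot: [-0.071, 1.572, 0.074]
ft_force: [-0.2, 4.9, 0.7]
grip_width: 0.005
pos jig(mm) [-8.07e+01  3.00e-01  3.01e+02] grasp jig [-80.3   0.6 137. ]
shift tool mm [ 1.  15.7  0.3] rot tool [ 0.0008 -0.0023 -0.0022]
t 16.8 F jig 4.95 -0.22 0.68 w 0.4
time: 17.3
position: [0.5443, -0.0589, 0.3009]
tool_rot: [-0.071, 1.572, 0.075]
ft_force: [0.3, 6.0, 0.8]
grip_width: 0.007
pos jig(mm) [-9.540e+01  2.000e-01  3.009e+02] grasp jig [-95.    0.6 136.9]
shift tool mm [ 1.  30.4  0.3] rot tool [ 0.0014 -0.0026 -0.0024]
t 17.3 F jig 5.99 -0.8 0.79 w 0.6
```

View pics/w12.png

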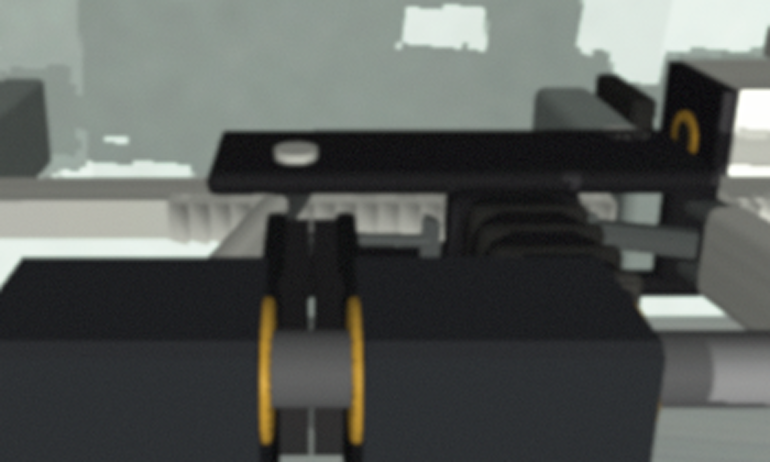

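The pad is pulling clear of the insert, which stays flush. Continuing.

```bash
python3 -m creep '[[0,-5,0,0,0,0,0],[0,-5,0,0,0,0,0],[0,-5,0,0,0,0,0],[0,-5,0,0,0,0,0],[0,-5,0,0,0,0,0]]'
python3 -m creep '[[0,-5,0,0,0,0,0],[0,-5,0,0,0,0,0],[0,-5,0,0,0,0,0],[0,-3,0,0,0,0,0],[0,-2,0,0,0,0,0]]'
python3 -c "
from h import *
go([-.065,0,.30],1)
d=snap('wrist','13')
crop(d,180,180,530,390,2.2,'w13.png')"
```

```text
time: 17.85
position: [0.5466, -0.0838, 0.3009]
tool_rot: [-0.071, 1.572, 0.075]
ft_force: [-0.4, 6.2, 1.6]
grip_width: 0.003
time: 18.35
position: [0.5485, -0.1044, 0.3009]
tool_rot: [-0.071, 1.572, 0.073]
ft_force: [0.7, 5.4, 0.8]
grip_width: 0.005
pos jig(mm) [-1.411e+02  2.000e-01  3.009e+02] grasp jig [-140.8    0.5  136.9]
shift tool mm [ 1.  76.1  0.2] rot tool [ 0.0008 -0.0022 -0.0013]
t 18.35 F jig 5.35 -1.17 0.76 w 0.5
```

View pics/w13.png

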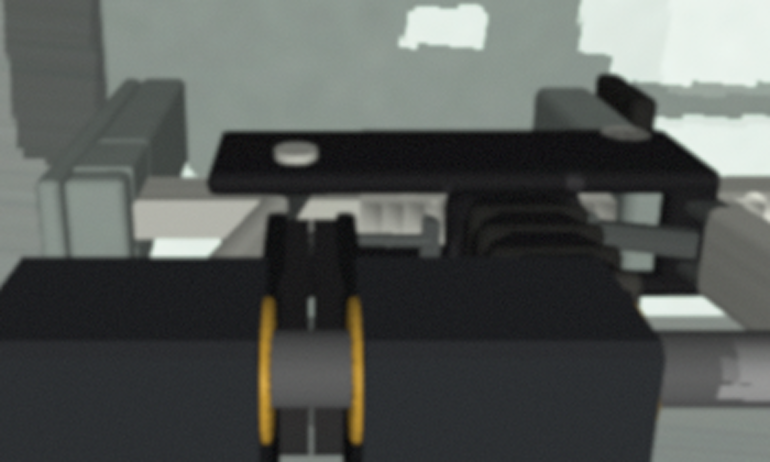

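```bash
python3 -m creep '[[0,3,0,0,0,0,0],[0,4,0,0,0,0,0],[0,4,0,0,0,0,0],[0,4,0,0,0,0,0],[0,2,0,0,0,0,0]]'
python3 -c "
from h import *
go([-.126,0,.30],1)"
python3 -m creep '[[-10,0,0,0,0,0,0],[-30,0,0,0,0,0,0],[-40,0,0,0,0,0,0],[-40,0,0,0,0,0,0],[-30,0,0,0,0,0,0]]'
python3 -m creep '[[-20,40,0,0,0,0,0],[0,40,0,0,0,0,0],[0,0,0,0,0,0,0],[0,0,0,0,0,0,0]]'
python3 -c "
from h import *
go([-.126,0,.30],1)
d=snap('wrist','14')
cv2.imwrite('pics/wrist14.png',d['img'][:,:,::-1])
d=snap('scene','14'); crop(d,240,150,410,320,3.5,'s14.png')"
```

```text
time: 18.9
position: [0.5464, -0.088, 0.3005]
tool_rot: [-0.072, 1.573, 0.072]
ft_force: [-0.0, 0.3, 0.6]
grip_width: 0.006
pos jig(mm) [-124.5    0.8  300.5] grasp jig [-124.5    1.4  136.6]
shift tool mm [ 0.5 -1.5  0.8] rot tool [ 0.0002 -0.0037  0.0002]
t 18.9 F jig 0.32 0.0 0.63 w 0.5
time: 19.4
position: [0.547, -0.0889, 0.4543]
tool_rot: [-0.071, 1.569, 0.071]
ft_force: [0.7, -0.4, 0.1]
grip_width: 0.005
time: 19.8
position: [0.5397, -0.0078, 0.4714]
tool_rot: [-0.074, 1.572, 0.073]
ft_force: [0.9, -0.6, -0.3]
grip_width: 0.005
pos jig(mm) [-4.400e+01  1.000e-01  4.714e+02] grasp jig [-44.1   0.5 307.4]
shift tool mm [171.4 -81.9   0.4] rot tool [ 0.0023 -0.0024  0.0005]
t 19.8 F jig -0.64 -0.82 -0.32 w 0.4
```

View pics/wrist14.png

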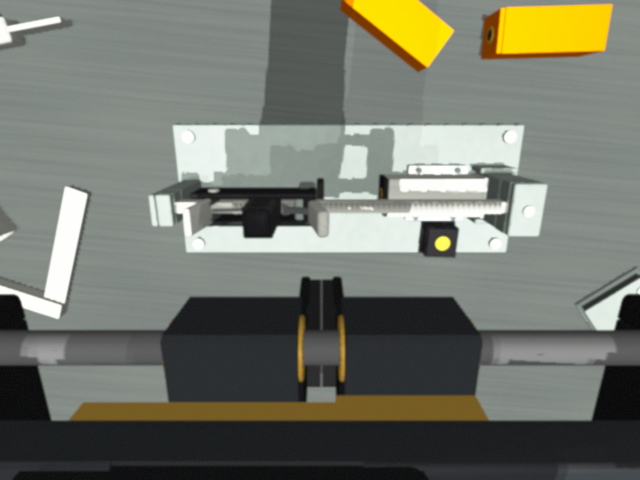

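View pics/s14.png

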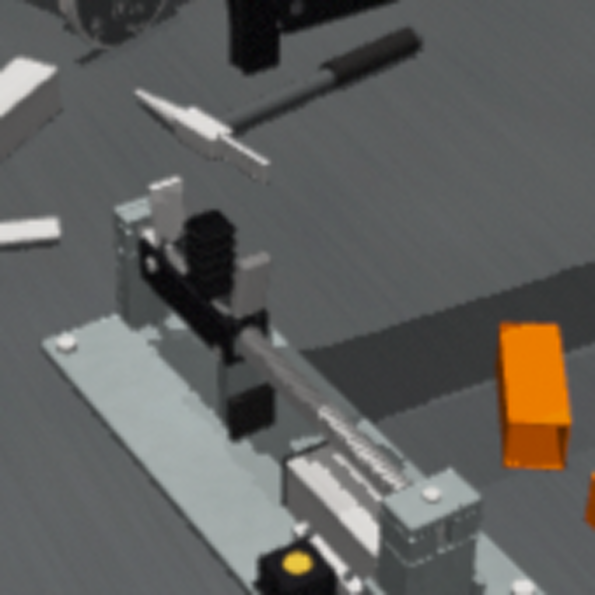

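Run:
```python
from h import *
d=load("wrist14"); crop(d,170,150,560,270,2.05,'w14.png')
im=d['img'][160:240,360:560,::-1]; cv2.imwrite('pics/w14b.png',cv2.resize(im,None,fx=4,fy=4,interpolation=cv2.INTER_CUBIC))
for n,c,z in [('handle back',(243,222),.154),('handle front',(272,222),.154)]: print(n,(jig(plane(d,c,z))*1e3).round(1))
```

```text
handle back [-107.7    0.4  154. ]
handle front [-84.4   0.4 154. ]
```

View pics/w14.png

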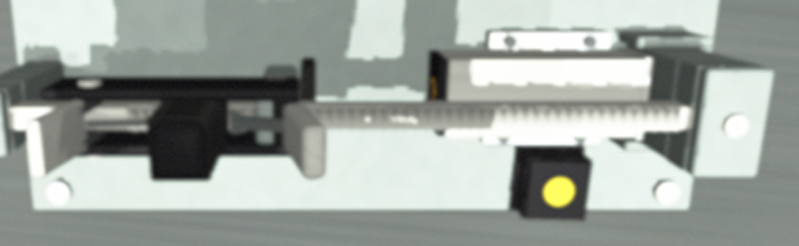

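View pics/w14b.png

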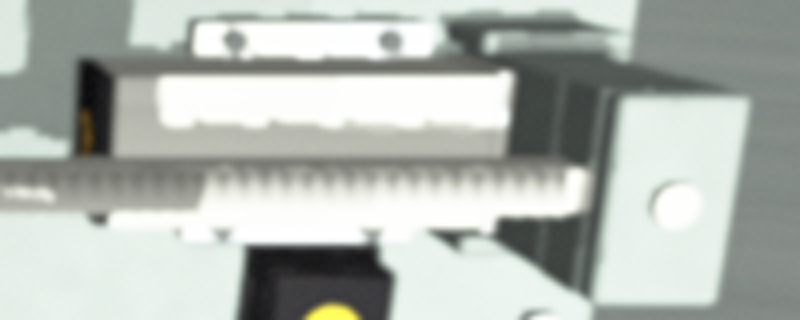

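Run:
```python
from h import *
d=load("wrist14"); f=lambda x,y:(x/4+360-.4,y/4+160-.4)
for n,c in [('flange/leg',(112,76)),('flange outer',(80,62)),('leg end',(512,72))]: print(n,(jig(plane(d,f(*c),.05))*1e3).round(1))
```

```text
flange/leg [24.5 19.7 50. ]
flange outer [16.  23.4 50. ]
leg end [129.   20.8  50. ]
```

I want a closer check that the flange is seated, so I'll move to look at the insert from nearby (well above everything).

```bash
python3 -m creep '[[30,35,0,0,0,0,0],[40,35,0,0,0,0,0],[30,0,0,0,0,0,0],[0,0,0,0,0,0,0],[0,0,0,0,0,0,0]]'
python3 - <<'E'
from h import *
go([.02,0,.37],1)
d=snap("wrist","15"); print(proj(d,unjig([.028,.02,.05])),proj(d,unjig([.023,.02,.05])),proj(d,unjig([.128,.02,.05])))
cv2.imwrite('pics/w15.png',d['img'][:,:,::-1])
u,v=proj(d,unjig([.025,.02,.05])).astype(int)
im=d['img'][v-30:v+50,u-40:u+60,::-1].astype(float); im=(255*(im/255)**.5).astype(np.uint8)
cv2.imwrite('pics/w15b.png',cv2.resize(im,None,fx=7,fy=7,interpolation=cv2.INTER_CUBIC)); print(u,v)
E
```

```text
time: 20.4
position: [0.5337, 0.0572, 0.3737]
tool_rot: [-0.07, 1.573, 0.068]
ft_force: [0.3, -0.4, 0.4]
grip_width: 0.006
pos jig(mm) [2.130e+01 1.000e-01 3.737e+02] grasp jig [ 21.1   0.7 209.7]
shift tool mm [ 3.7 -1.3  0.1] rot tool [-0.0029 -0.0032  0.0011]
t 20.4 F jig -0.38 -0.3 0.45 w 0.5
[330.79928064 196.6944538 ] [324.57746104 196.72074954] [455.37496412 196.16795034]
327 196
```

View pics/w15.png

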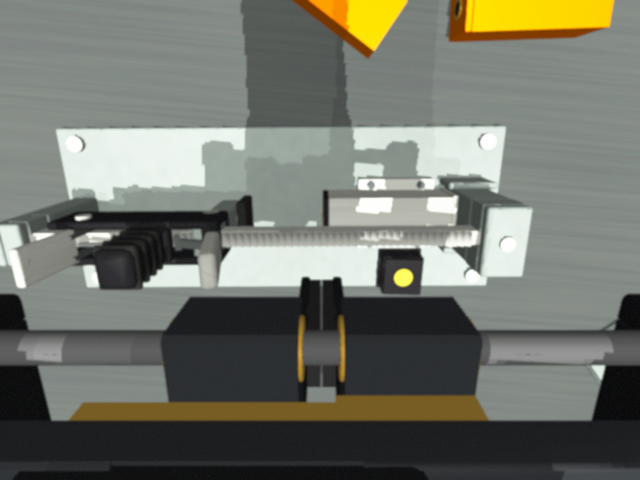

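View pics/w15b.png

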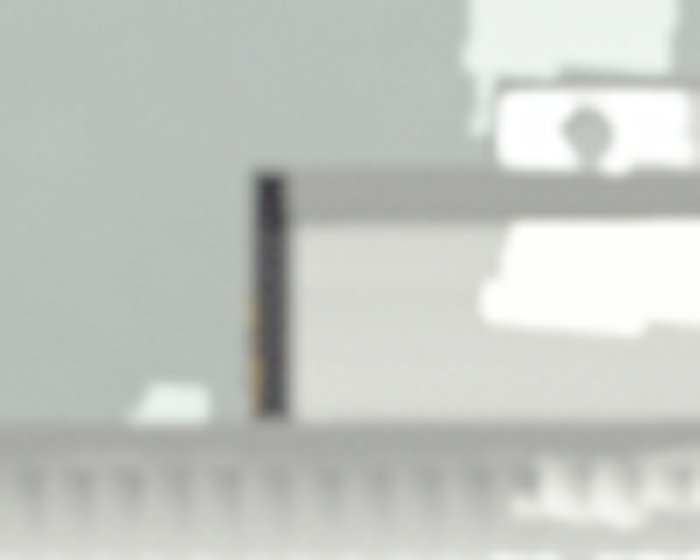

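The close-up shows a black band of 5.4 px against 6.2 px for a 5 mm flange, so there is no gap. The leg's right end is at col ~456 (455 predicted for the stop), and nothing is touching. Handing in.

```bash
python3 -c "
from bench import ctrl
print(ctrl.close_job())"
```

```text
the job is handed in; nothing more can be done
None
```

I handed the job in at about 20.5 s of the 64 s. By my checks the insert is fully home and the jaw is drawn well clear. The hand-in gave no verdict, so that rests on my own measurements.

**What I did:** I walked the jaw up in five trigger strokes. The last was held at a 22, then 25, then 28 N grip. Going by the task's formula that is roughly 30 N on the insert at the end, plus 3–5 N of arm push. I then let the trigger go, put the closed fingertips behind the handle, pressed the tab back and drew the jaw back about 62 mm.

**Last checks:**
- **Insert seated:** the handle did not move as the grip went from 22 to 28 N. In the close-up the black band measured 5.4 px, where a 5 mm flange should show 6.2 px, so there is no gap.
- **Leg at its stop:** its end is at pixel column 456, where 455 was expected.
- **At rest:** trigger and tab look sprung back, the gripper is clear, and the items visible in the last pictures look undisturbed.

**What I could not check or did not match:**
- **Squeeze force:** I could not measure it on the insert, only work it out from the grip. The insert needed 20–22 N of grip to slide rather than the quoted 15 N, so the real squeeze may be below nominal.
- **Leg length:** one coarser picture put the leg at about 104 mm instead of 100 mm, which I took as pixel and calibration error.

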